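Reset the tripped bench supply through its recessed well

ROBOT

A 6-joint arm with a two-finger parallel gripper is mounted at the origin on the work surface. World frame = base frame: x ahead of the robot, y to its left, z up, the work surface at z = 0. Lengths are in mm, angles in degrees, forces in N, time in s.
With the tool pointing down it reaches from about 300 to 825 mm from the base axis. Payload 5.4 kg.
Tool frame: the origin (TCP) lies on the centre line of the jaws, within the pads' length; the fingertips stand 22 mm ahead of it and the grasp point (between the pads) lies 3 mm ahead of it (bot.tip_reach is the distance from the TCP to the fingertips, in mm); x points along the fingers, y is the direction in which the jaws open and shut, and the axes are right-handed (so a half turn about x gives the same grasp; the last joint's range is limited). The gripper opens to 92 mm and grips with 3 to 60 N. Pads are 20 mm wide; open, the fingers measure 128 mm over their backs; the gripper's body (75 mm by 189 mm) begins 69 mm behind the grasp point.
Start: joints at [-84.803, 9.076, 91.501, -0, 79.423, -12.038], TCP at [170.34, -549.173, 236.601] pointing down, gripper open.
Joint ranges: [-166.64, 166.64], [-54.1, 131.32], [10.49, 154.53], [-73.88, 253.88], [9.74, 151.15], [-171.62, 171.62]. Speed limits (degrees/s): [147.25, 147.25, 180, 180, 180, 180].

INTERFACE

Orientations are given as a 3x3 rotation matrix whose columns are the frame's x, y, z axes.
In Python, from cell import bot gives the robot as it stands. The module is installed in compiled form; this text tells all that it offers.
- The arm moves only by the tool arm_command, never from a script. Its argument "plan" is a list of rows, each a list of 2 entries, a list of its own where there are three numbers: the shift along the world's x, y, z in mm, then the turn about the world's z in degrees. A call has 1 to 12 rows; each row shifts and turns the commanded pose from where the row before left it; what a row does not reach is not made up. A row lasts 1/8 s, in which the tool goes at most 62.5 mm and 10.7 degrees, less where a joint would pass 70% of its speed; a pose out of reach is approached as far as the arm can. A call with a gripper value outside its range is refused whole. "claw" is the finger opening in mm, from 0 to 91.9, set as the call begins (left out, the last holds). The fingers move at their own pace and stop on an object; the grip force is fixed at half the most. Time passes only in rows, so rows that do not move let the fingers close. It gives the time, the measured TCP pose, the force and the opening at its end, in the units of the state.
- bot.observe(): the state, without advancing time (a new reading comes with each control period).
- bot.snapshot(name): name is "scene" or "top" or "wrist"; returns the picture (384x512x3 uint8, red, green, blue); there is no depth.
- bot.camera_info(name): a dict with "K" (3x3 intrinsics, pixels), "extrinsics" (4x4, takes a point from world to camera coordinates); the wrist camera has in their place "hand_eye" (4x4, takes a point from camera to tool coordinates, whose origin is the TCP and whose axes are the tool frame's). Camera axes: x right, y up, looking along -z (the intrinsics and any distortion apply to the point x, -y, -z); pixel columns grow to the right and rows downward; lengths in mm; the calibration is good to about 2 mm. A picture is of the moment at which its call begins: read the wrist's pose just before it. camera_info takes no time and is no camera call.
- bot.close_job(): hands the job in, once; it reports no verdict.
The state is a dict: "t": time; "joint_positions": joint angles; "dq": joint speeds; "joint_torque": joint torques, N m; "ee_pos": TCP position; "ee_rot": TCP orientation; "contact_force": force on the tool from outside, world axes, zero at the start; "moment": the same for the moment, N m; "finger_gap": finger opening in mm.
Only numpy, scipy, OpenCV 4.12 (cv2) and the standard library are available. Lean on these libraries where they do the work, as an engineer would, in place of code of your own. Each camera call takes 0.05 s, during which the arm holds its last target. There are 200 camera calls.

TASK

The low white supply unit on the bench has tripped. With a fingertip push the sliding shutter on its top fully open, reach down into the well under it and press the sunken reset key all the way down, keep it down for a full second and let it spring back; then push the shutter fully shut again. Only push and press: do not lift or shift the unit, and leave the things around it where they are.

Things in the scene. Friction and masses are not known exactly. Their poses are not given: they have to be found in the camera images.
- unit: Supply unit: low white box, 150 (its x) x 200 (its y) x 60 mm high, about 2.4 kg, loose on the bench. Origin: centre of its underside, z up; flat top at z = 60 mm. In the top: a well under a sliding shutter (see below). Knobs and binding posts on the far strip (x = +56 mm), up to 20 mm above the top, and the vents and meter window on the near strip play no part.
- shutter (a joint): Flat grey plate on the unit's top, 60 (unit x) x 92 (unit y) x 10 mm thick, no handle: pushed on its end faces. Value in m: 0 = fully shut (plate centre at unit y = -33 mm); grows as it moves to the unit's +y; 0.066 = fully open at its stop, its end then 5 mm clear of the well. About 1.5 N moves it; it stays where left. Starts up to 6 mm open.
- shutter_end_a (a point): Middle of the shutter's end face that looks to the unit's -y, 5 mm above the unit's top; push it towards +y to open. The shutter runs between two rails 10 mm high and 158 mm long (along unit y, centred on the unit), 61 mm apart inside, open at both ends; at each end of the rails the top is bare for 21 mm.
- shutter_end_b (a point): Middle of the shutter's other end face, looking to the unit's +y, 5 mm above the unit's top; push here towards the unit's -y to shut. Axes as the unit's.
- well_mouth (a point): Centre of the well's mouth, at the level of the unit's top. Axes as the unit's. The well is a straight-walled rectangular hole, 38 mm along x, 54 mm along y, 30 mm deep, centred at unit x = 0, y = -45 mm.
- key_top (a point): Centre of the upper face of the reset key, a plain white block 24 mm (unit x) x 34 mm (unit y) at the bottom of the well, its face 18 mm below the unit's top when not pressed. It moves down with the key.
- reset_key (a joint): Travel of the reset key in m: 0 = released, 0.006 = pressed all the way down. Spring-loaded: starts to move at about 1.5 N, fully down at about 5 N, springs back by itself.
- screw_jar: Bystander: round pale jar with a steel lid, 54 mm across, 65 mm high, standing beside the unit's +y end. Origin at the centre of its underside.
- screwdriver: Bystander: screwdriver 170 mm long with a blue handle, lying on the bench on the robot's side of the unit. Origin under its middle, x along it.
- circuit_board: Bystander: green circuit board 70 x 100 mm with parts up to 16 mm high, lying beyond the unit. Origin at the centre of its underside.
- relay: Bystander: plug-in relay, a black and blue block 28 x 36 mm, 42 mm high, standing beside the unit's -y end. Origin at the centre of its underside.
Mind the look-alikes: they are no part of the job. Of the things that look like the unit, take the one that is nearest to the robot's base at the start.

How it is judged (in metres and radians):
On the way, in this order (a step that is already met when the one before it is completed fails the run):
1. the shutter is pushed open (at least 55 of its 66 mm) (value of joint shutter above 0.055 m), for 0.1 s.
2. the reset key is kept pressed (at least 4.5 of its 6 mm) for 0.8 s, by the fingers (value of joint reset_key above 0.0045 m and contact force between the fingers and reset_key above 0.5 N), for 0.8 s.
3. the key is let go and springs back (value of joint reset_key below 0.0015 m), for 0.1 s.
At the end, for the whole second after the job is handed in: The shutter is shut to within 4 mm and at rest, the key is released (within 1.5 mm of its rest height), and the unit stands level on the bench within 12 mm of where it was (value of joint shutter below 0.004 m and value of joint reset_key below 0.0015 m and velocity of joint shutter between -0.005 and 0.005 m/s and distance of unit from where it was at the start of the episode below 0.012 m and angle between unit's own z axis and vertical below 0.03 rad and linear speed of unit below 0.01 m/s); the robot touches nothing.
It fails at once if the unit is shifted by more than 12 mm, lifted or tipped (distance of unit from where it was at the start of the episode above 0.012 m or height (world z) of unit above 0.006 m or angle between unit's own z axis and vertical above 0.06 rad).
It fails at once if the screw jar is lifted or moved by more than 15 mm (distance of screw_jar from where it was at the start of the episode above 0.015 m).
It fails at once if the screwdriver is lifted or moved by more than 15 mm (distance of screwdriver from where it was at the start of the episode above 0.015 m).
It fails at once if the circuit board is lifted or moved by more than 15 mm (distance of circuit_board from where it was at the start of the episode above 0.015 m).
It fails at once if the relay is lifted or moved by more than 15 mm (distance of relay from where it was at the start of the episode above 0.015 m).
It also fails if it takes over 48 s, if anything falls off the work surface, if the arm or the gripper's body presses on something with over 40 N, if the wrist force passes 120 N, or if a joint passes its speed limit or range.

## Working session

There is one attempt and no reset: what is moved stays moved. The work goes in short steps, Python scripts to look and compute and a tool call to move; the robot and the scene stay as the last step left them, time stands still between calls to the robot, and variables do not carry over. Pictures are saved under pics/ and viewed, about 8 in all and at most 12, crops included, and the job is handed in when it is done.

Besides the shell and the picture viewer there is one more tool, called as a command line: name --argument value ..., lists and objects as JSON in quotes. arm_command: Moves the arm, as the interface text tells. Its arguments: {"type":"object","properties":{"plan":{"type":"array"},"claw":{"type":"number"}},"required":["plan"]}

```bash
mkdir -p pics
python3 - <<'E'
from cell import bot
import cv2,numpy as np
for n in("scene","top"):
    cv2.imwrite(f"pics/{n}0.png",bot.snapshot(n)[:,:,::-1])
    i=bot.camera_info(n);print(n,{k:np.round(v,3).tolist() if not isinstance(v,str) else v for k,v in i.items()})
i=bot.camera_info("wrist");print({k:np.round(v,3).tolist() for k,v in i.items()})
s=bot.observe();print(s, bot.tip_reach)
E
```

```text
scene {'K': [[365.84, 0.0, 251.29], [0.0, 365.84, 185.799], [0.0, 0.0, 1.0]], 'extrinsics': [[0.615, 0.789, -0.013, -332.939], [-0.549, 0.44, 0.71, 271.802], [0.566, -0.43, 0.704, -1285.301], [0.0, 0.0, 0.0, 1.0]]}
top {'K': [[357.888, 0.0, 249.88], [0.0, 357.888, 192.226], [0.0, 0.0, 1.0]], 'extrinsics': [[0.019, -0.999, -0.029, -27.775], [0.995, 0.016, 0.099, -610.416], [-0.099, -0.031, 0.995, -877.889], [0.0, 0.0, 0.0, 1.0]]}
{'K': [[332.887, 0.0, 252.121], [0.0, 332.887, 195.465], [0.0, 0.0, 1.0]], 'hand_eye': [[0.001, 0.288, -0.958, -147.944], [1.0, -0.001, 0.001, -1.385], [-0.0, -0.958, -0.288, -82.049], [0.0, 0.0, 0.0, 1.0]]}
{'t': 0.1, 'joint_positions': array([-8.48055976e+01,  9.10865550e+00,  9.15642303e+01, -1.37838175e-03,
        7.94241782e+01, -1.20383176e+01]), 'dq': array([-0.05739248,  0.00479038, -0.17074193, -0.08036911,  0.06577662,
        0.02813509]), 'joint_torque': array([ 8.08241984e-04, -3.86503100e+01, -3.22959173e+01,  7.04796799e-02,
        3.39320290e-02, -4.38781444e-05]), 'ee_pos': array([ 170.26487942, -548.65614192,  235.72748414]), 'ee_rot': array([[-1.76925982e-04,  2.96257625e-01, -9.55108051e-01],
       [ 1.68498673e-03, -9.55106621e-01, -2.96257494e-01],
       [-9.99998565e-01, -1.66176004e-03, -3.30206989e-04]]), 'contact_force': array([ 0.6947301 , -0.24306152,  0.01652086]), 'moment': array([-0.00598283, -0.01996647,  0.00778841]), 'finger_gap': 92.09703025077197} 22.0
```

View pics/top0.png

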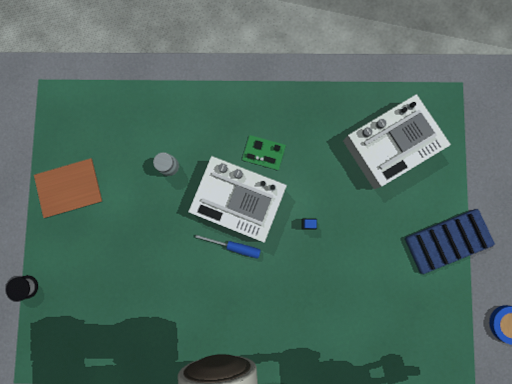

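View pics/scene0.png

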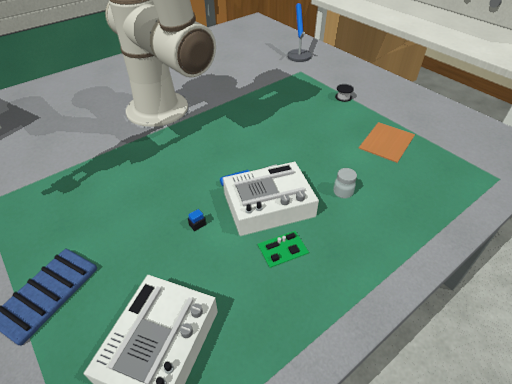

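The top view shows the near unit around (237,200), with its knob strip facing away from the robot. The jar is at (164,163), the relay at (310,224), the screwdriver at (228,246) and the board at (264,152). The look-alike at (398,140) is farther from the base. Next I'll enlarge the near unit.

```bash
python3 - <<'E'
import cv2
a=cv2.imread("pics/top0.png")[130:270,140:330]
cv2.imwrite("pics/topc.png",cv2.resize(a,None,fx=4,fy=4,interpolation=cv2.INTER_CUBIC))
E
cat > h.py <<'E'
from cell import bot
import numpy as np
def cam(name,s=None):
    i=bot.camera_info(name);K=np.array(i["K"])
    if name=="wrist":
        s=s or bot.observe();T=np.eye(4);T[:3,:3]=s["ee_rot"];T[:3,3]=s["ee_pos"]
        M=T@np.array(i["hand_eye"])
    else: M=np.linalg.inv(np.array(i["extrinsics"]))
    return K,M
def ray(K,M,uv,z):
    d=np.linalg.inv(K)@[uv[0],uv[1],1];d=M[:3,:3]@(d*[1,-1,-1]);o=M[:3,3]
    return o+d*(z-o[2])/d[2]
def proj(K,M,p):
    c=np.linalg.inv(M)@[*p,1];c=K@(c[:3]*[1,-1,-1]);return c[:2]/c[2]
E
```

```text
(no output)
```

View pics/topc.png

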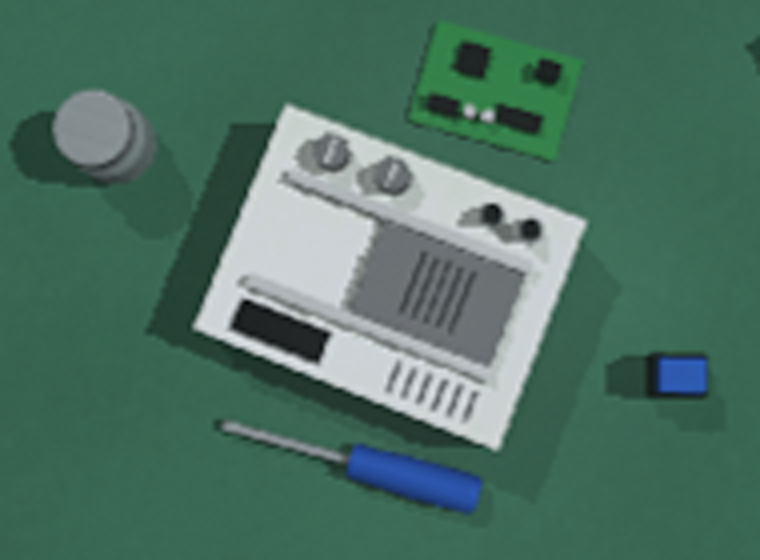

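Top-face corners in the crop: (286,103), (587,220), (500,449) and (194,328). The shutter's +y end runs from (378,222) to (347,307), and its -y end from (527,270) to (492,364).

Run:
```python
from h import *
K,M=cam("top")
f=lambda x,y,z: ray(K,M,(140+(x+.5)/4-.5,130+(y+.5)/4-.5),z)[:2]
FL,FR,NR,NL=[f(*p,60) for p in((286,103),(587,220),(500,449),(194,328))]
print("corners",FL,FR,NR,NL)
print([np.linalg.norm(a) for a in(FL-FR,NL-NR,FL-NL,FR-NR)])
c=(FL+FR+NR+NL)/4; ey=(FL-FR)+(NL-NR);ey/=np.linalg.norm(ey);ex2=(FL-NL)+(FR-NR)
print("c",c,"yaw",np.degrees(np.arctan2(-ey[0],ey[1])),np.degrees(np.arctan2(ex2[1],ex2[0])))
ex=np.array([ey[1],-ey[0]])
for n,p in dict(b1=(378,222,70),b2=(347,307,70),a1=(527,270,70),a2=(492,364,70),jar=(93,128,65),relay=(682,376,42)).items():
    q=f(*p);print(n,q,"unit",(q-c)@ex,(q-c)@ey)
```

```text
corners [698.29161798  80.23456439] [ 627.99877143 -106.96403818] [487.89413892 -55.82235353] [557.58858705 132.62101709]
[np.float64(199.9609988973644), np.float64(200.9184412476017), np.float64(150.13888016933856), np.float64(149.14684025963936)]
c [592.94327885  12.51729745] yaw -20.43848679446539 -20.23791602130314
b1 [623.56764003  20.46996832] unit 25.919400129012843 18.146106154880517
b2 [571.5221303   38.03009594] unit -28.981745635341262 16.42640897998878
a1 [595.7903959  -70.37591827] unit 31.614324616032164 -76.68067400537515
a2 [538.78228473 -50.13252444] unit -28.87401584213728 -77.6189711038444
jar [679.97768662 198.9718212 ] unit 16.445175222024016 205.10932152731453
relay [ 534.14196423 -167.60975606] unit 7.801015453971786 -189.3211402961213
```

The measured sizes match: 200/201 by 149/150 mm, and the shutter is about 2 mm open. The unit centre is (593,12.5) with yaw about -20.4°. I'll go above the -y end with the fingers closed and the jaws along unit y.

arm_command --plan '[[[32, 38.3, -3], -3.13], [[32, 38.3, -3], -3.13], [[32, 38.3, -3], -3.13], [[32, 38.3, -3], -3.13], [[32, 38.3, -3], -3.13], [[32, 38.3, -3], -3.13], [[32, 38.3, -3], -3.13], [[32, 38.3, -3], -3.13], [[32, 38.3, -3], -3.13], [[32, 38.3, -3], -3.13], [[32, 38.3, -3], -3.13], [[32, 38.3, -3], -3.13]]' --claw 0

```text
t: 1.6
ee_pos: [555.0, -88.0, 200.1]
ee_rot: [[-0.001, -0.349, -0.937], [0.0, -0.937, 0.349], [-1.0, 0.0, 0.001]]
contact_force: [-0.1, -0.1, -0.4]
finger_gap: 0.5
```

arm_command --plan '[[[0, 0, 0], 0], [[0, 0, 0], 0], [[0, 0, 0], 0], [[0, 0, 0], 0]]'

```text
t: 2.1
ee_pos: [553.9, -90.5, 200.7]
ee_rot: [[0.0, -0.349, -0.937], [-0.0, -0.937, 0.349], [-1.0, 0.0, -0.0]]
contact_force: [0.7, 0.1, 0.1]
finger_gap: 0.1
```

Run:
```python
from h import *
import cv2
s=bot.observe();print(s["t"],s["ee_pos"],s["ee_rot"].round(3).tolist(),s["finger_gap"],s["contact_force"],s["joint_positions"].round(1))
K,M=cam("wrist",s);np.savez("w1.npz",K=K,M=M)
im=bot.snapshot("wrist");cv2.imwrite("pics/w1.png",cv2.resize(im[:,:,::-1],(768,576),interpolation=cv2.INTER_CUBIC))
```

```text
2.1 [553.94779373 -90.48132843 200.71897503] [[0.0, -0.349, -0.937], [-0.0, -0.937, 0.349], [-1.0, 0.0, -0.0]] 0.13636241457228226 [0.72042334 0.08275554 0.13426916] [-21.6   8.7  96.   -0.   75.2  88.8]
```

View pics/w1.png

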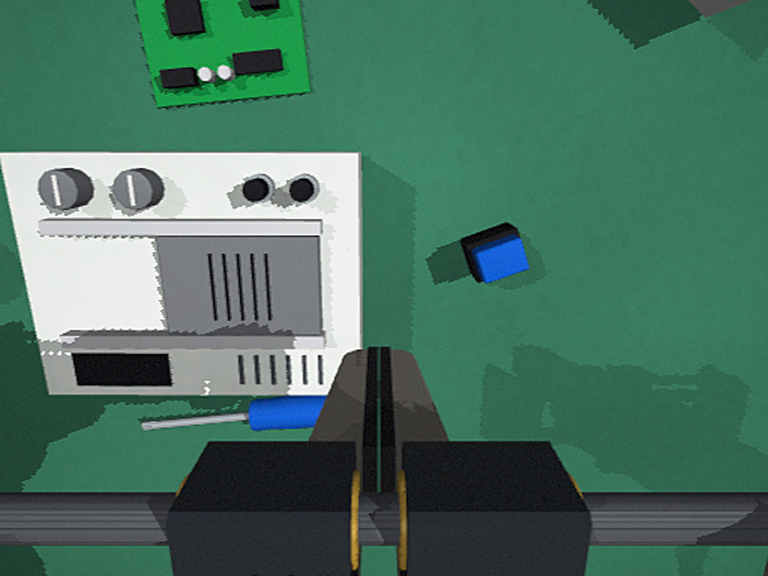

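The wrist view shows the unit's far-right corner at (361,153), far-left at (1,155) and near-left at (50,394). The shutter's -y end edge is x≈321 and its +y end edge is x≈157→166. The finger tips are at (379,348).

Run:
```python
from h import *
d=np.load("w1.npz");K,M=d["K"],d["M"]
a=np.radians(-20.35);ex=np.array([np.cos(a),np.sin(a)]);ey=np.array([-ex[1],ex[0]]);c=np.array([593,12.5])
for n,x,y,z in (("FR",361,153,60),("FL",1,155,60),("NL",50,394,60),("a far",321,237,70),("a near",322,335,70),("b far",156,237,70),("railL far",38,221,70),("railR far",322,221,70),("tip",379,350,178.7)):
    q=ray(K,M,((x+.5)/1.5-.5,(y+.5)/1.5-.5),z)[:2];print(n,q.round(1),"unit",((q-c)@ex).round(1),((q-c)@ey).round(1))
q=np.array([553.95,-90.48])-c;print("tcp",q@ex,q@ey)
for y in(-108,-40,-45): print(y,c+y*ey)
```

```text
FR [ 629.  -106.3] unit 75.0 -98.8
FL [697.9  82.4] unit 74.1 102.0
NL [559.3 134.8] unit -74.1 102.9
a far [594.3 -69.2] unit 29.6 -76.2
a near [539.3 -47.3] unit -29.6 -74.7
b far [626.7  18.1] unit 29.7 16.9
railL far [657.7  75.7] unit 38.7 81.8
railR far [602.5 -73.1] unit 38.6 -77.0
tip [562.1 -92.1] unit 7.4 -108.9
tcp -0.8010211820254626 -110.13238063832972
-108 [555.44256996 -88.75926846]
-40 [579.08984073 -25.00343276]
-45 [577.35107082 -29.69136186]
```

Wrist and top views agree to about 2 mm. I'll go down at the -y end until the fingertips are at z ≈ 65.

arm_command --plan '[[[0, 0, -30], 0], [[0, 0, -30], 0], [[0, 0, -25], 0], [[0, 0, -15], 0], [[0, 0, -9], 0], [[0, 0, -5], 0], [[0, 0, 0], 0], [[0, 0, 0], 0]]'

```text
t: 3.15
ee_pos: [554.9, -89.7, 87.4]
ee_rot: [[0.001, -0.347, -0.938], [-0.0, -0.938, 0.347], [-1.0, 0.0, -0.001]]
contact_force: [-0.4, 0.3, 0.1]
finger_gap: 0.4
```

Run:
```python
from h import *
import cv2
s=bot.observe();print(s["t"],s["ee_pos"],s["contact_force"])
K,M=cam("wrist",s);np.savez("w2.npz",K=K,M=M)
im=bot.snapshot("wrist");cv2.imwrite("pics/w2.png",cv2.resize(im[:,:,::-1],(768,576),interpolation=cv2.INTER_CUBIC))
```

```text
3.15 [554.88606437 -89.74330251  87.3523137 ] [-0.36802464  0.28737443  0.14510479]
```

View pics/w2.png

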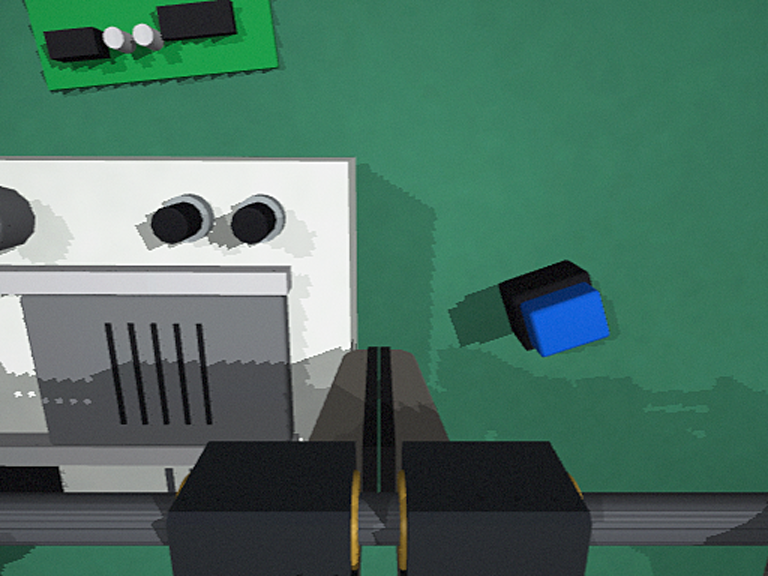

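The fingers stand at the shutter's -y end, at z≈65 and between the rails, with a gap of about 20 mm. Now I push towards unit +y.

arm_command --plan '[[[2.1, 5.6, -1], 0], [[2.1, 5.6, 0], 0], [[2.1, 5.6, 0], 0], [[2.1, 5.6, 0], 0], [[2.1, 5.6, 0], 0], [[2.1, 5.6, 0], 0], [[2.1, 5.6, 0], 0], [[2.1, 5.6, 0], 0], [[2.1, 5.6, 0], 0], [[2.1, 5.6, 0], 0], [[2.1, 5.6, 0], 0], [[2.1, 5.6, 0], 0]]'

```text
t: 4.7
ee_pos: [579.7, -22.0, 85.6]
ee_rot: [[-0.0, -0.347, -0.938], [0.0, -0.938, 0.347], [-1.0, -0.0, 0.0]]
contact_force: [-0.2, -1.5, 1.2]
finger_gap: 0.5
```

arm_command --plan '[[[0, 0, 0], 0], [[0, 0, 0], 0]]'

```text
t: 4.95
ee_pos: [579.6, -22.1, 85.6]
ee_rot: [[0.0, -0.347, -0.938], [0.0, -0.938, 0.347], [-1.0, -0.0, -0.0]]
contact_force: [0.3, -0.5, -0.2]
finger_gap: 0.4
```

Run:
```python
from h import *
import cv2
s=bot.observe();print(s["t"],s["ee_pos"],s["contact_force"])
K,M=cam("wrist",s);np.savez("w3.npz",K=K,M=M)
im=bot.snapshot("wrist");cv2.imwrite("pics/w3.png",cv2.resize(im[:,:,::-1],(768,576),interpolation=cv2.INTER_CUBIC))
```

```text
4.95 [579.61458929 -22.13204441  85.57868264] [ 0.30605902 -0.45243091 -0.23387185]
```

View pics/w3.png

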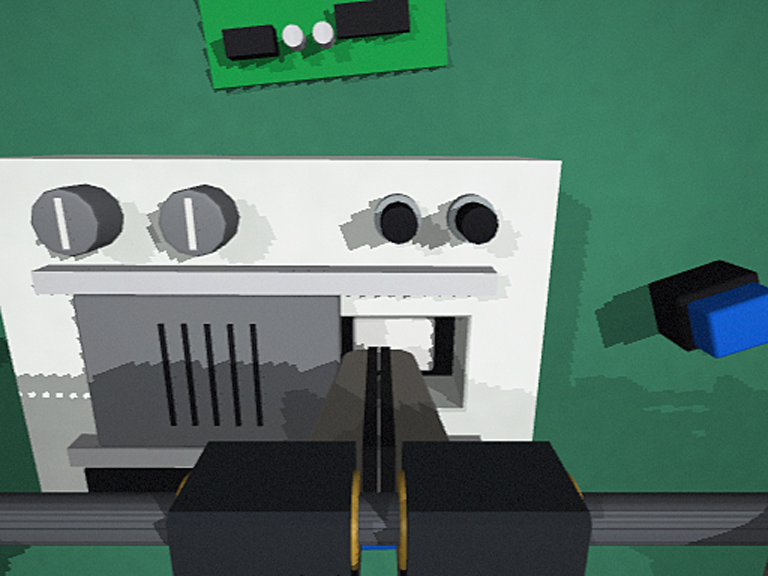

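The shutter has moved with the finger. Its -y end edge is now at x≈340 (row 296) and its +y end at x≈74. The well is open from about 342 to 470, with the white key visible at x 353–434.

Run:
```python
from h import *
d=np.load("w3.npz");K,M=d["K"],d["M"]
a=np.radians(-20.35);ex=np.array([np.cos(a),np.sin(a)]);ey=np.array([-ex[1],ex[0]]);c=np.array([593.3,13.3])
for n,x,y,z in (("FR",562,160,60),("a far",340,296,70),("b far",74,296,70),("railR far",497,269,70),("railL far",33,269,70),("well FR",471,316,60),("well far row",400,316,60),("keyFR",434,318,42),("well NR",465,410,60),("tip",379,350,63.6)):
    q=ray(K,M,((x+.5)/1.5-.5,(y+.5)/1.5-.5),z)[:2];print(n,"unit",((q-c)@ex).round(1),((q-c)@ey).round(1))
q=np.array([579.6,-22.1])-c;print("tcp",q@ex,q@ey)
```

```text
FR unit 75.2 -98.0
a far unit 30.4 -23.3
b far unit 30.3 67.9
railR far unit 40.0 -76.4
railL far unit 39.8 80.1
well FR unit 19.7 -70.5
well far row unit 19.7 -44.4
keyFR unit 12.5 -59.0
well NR unit -19.1 -70.3
tip unit 7.7 -36.7
tcp -0.5344347631657896 -37.95476754617157
```

Opening is about 54 mm. I'll push 9 mm more, then back off and centre over the well.

arm_command --plan '[[[1, 2.8, 0], 0], [[1, 2.8, 0], 0], [[1.1, 2.8, 0], 0], [[0, 0, 0], 0], [[0, 0, 0], 0]]'

```text
t: 5.62
ee_pos: [582.7, -13.7, 85.6]
ee_rot: [[0.0, -0.347, -0.938], [0.0, -0.938, 0.347], [-1.0, -0.0, 0.0]]
contact_force: [-0.5, -0.5, -0.0]
finger_gap: 0.4
```

arm_command --plan '[[[-1.7, -5.2, 0], 0], [[-1.7, -5.2, 0], 0], [[-1.7, -5.1, 0], 0], [[0, 0, 0], 0], [[0, 0, 0], 0]]'

```text
t: 6.25
ee_pos: [577.5, -29.5, 85.6]
ee_rot: [[0.0, -0.347, -0.938], [0.0, -0.938, 0.347], [-1.0, -0.0, -0.0]]
contact_force: [0.3, 0.8, -0.0]
finger_gap: 0.4
```

Run:
```python
from h import *
import cv2
s=bot.observe();print(s["t"],s["ee_pos"],s["contact_force"])
K,M=cam("wrist",s);np.savez("w4.npz",K=K,M=M)
im=bot.snapshot("wrist");cv2.imwrite("pics/w4.png",cv2.resize(im[:,:,::-1],(768,576),interpolation=cv2.INTER_CUBIC))
```

```text
6.25 [577.53598934 -29.49950194  85.60866434] [ 0.3452564   0.75701609 -0.03667376]
```

View pics/w4.png

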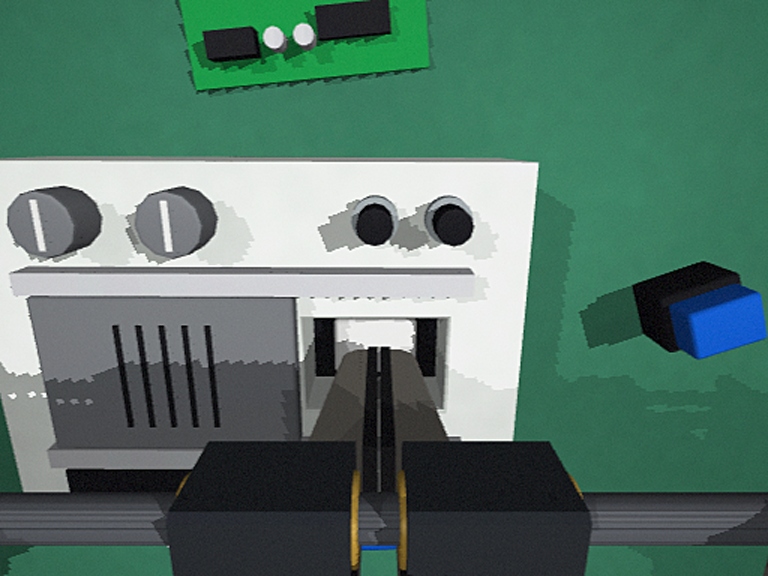

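The shutter is fully clear of the well: the mouth spans x 302–450 and the finger is centred at 379. Going down to the key.

arm_command --plan '[[[0, 0, -7], 0], [[0, 0, -7], 0], [[0, 0, -5], 0], [[0, 0, 0], 0]]'

```text
t: 6.8
ee_pos: [577.0, -29.3, 65.8]
ee_rot: [[-0.001, -0.347, -0.938], [0.0, -0.938, 0.347], [-1.0, 0.0, 0.001]]
contact_force: [-0.2, -0.4, -0.4]
finger_gap: 0.5
```

arm_command --plan '[[[0, 0, -2], 0], [[0, 0, -2], 0], [[0, 0, -2], 0], [[0, 0, 0], 0], [[0, 0, 0], 0]]'

```text
t: 7.42
ee_pos: [577.8, -29.5, 61.0]
ee_rot: [[0.001, -0.347, -0.938], [-0.0, -0.938, 0.347], [-1.0, -0.0, -0.001]]
contact_force: [-1.4, 0.6, 2.6]
finger_gap: 0.3
```

arm_command --plan '[[[0, 0, -1.5], 0], [[0, 0, -1.5], 0], [[0, 0, -1], 0], [[0, 0, 0], 0]]'

```text
t: 7.92
ee_pos: [577.9, -29.6, 58.2]
ee_rot: [[0.0, -0.347, -0.938], [-0.0, -0.938, 0.347], [-1.0, 0.0, -0.0]]
contact_force: [-5.1, 1.0, 14.0]
finger_gap: 0.4
```

The force of 14 N is well over 5 N, so the key is on its stop. Holding there, then releasing.

arm_command --plan '[[[0, 0, 0], 0], [[0, 0, 0], 0], [[0, 0, 0], 0], [[0, 0, 0], 0], [[0, 0, 0], 0], [[0, 0, 0], 0], [[0, 0, 0], 0], [[0, 0, 0], 0], [[0, 0, 0], 0], [[0, 0, 0], 0]]'

```text
t: 9.18
ee_pos: [577.9, -29.6, 58.2]
ee_rot: [[0.0, -0.347, -0.938], [-0.0, -0.938, 0.347], [-1.0, 0.0, -0.0]]
contact_force: [-5.3, 0.7, 14.5]
finger_gap: 0.6
```

arm_command --plan '[[[0, 0, -1], 0], [[0, 0, 0], 0]]'

```text
t: 9.43
ee_pos: [578.0, -29.6, 58.1]
ee_rot: [[0.0, -0.347, -0.938], [-0.0, -0.938, 0.347], [-1.0, 0.0, -0.0]]
contact_force: [-8.0, 1.2, 21.0]
finger_gap: 0.6
```

Pushing another 1 mm gave no travel and more force, so it is a hard stop. Retract and go round to the +y end.

arm_command --plan '[[[0, 0, 6], 0], [[0, 0, 10], 0], [[0, 0, 16], 0], [[0, 0, 16], 0], [[0, 0, 16], 0], [[0, 0, 0], 0]]'

```text
t: 10.18
ee_pos: [578.8, -29.8, 121.7]
ee_rot: [[0.004, -0.347, -0.938], [-0.001, -0.938, 0.347], [-1.0, -0.0, -0.004]]
contact_force: [-0.1, -1.0, 0.4]
finger_gap: 0.5
```

arm_command --plan '[[[6.5, 17.6, 0], 0], [[6.5, 17.6, 0], 0], [[6.5, 17.6, 0], 0], [[6.5, 17.6, 0], 0], [[6.5, 17.6, 0], 0], [[6.5, 17.6, 0], 0], [[6.5, 17.6, 0], 0], [[6.5, 17.6, 0], 0], [[0, 0, 0], 0], [[0, 0, 0], 0]]'

```text
t: 11.42
ee_pos: [629.4, 111.1, 119.5]
ee_rot: [[-0.0, -0.347, -0.938], [-0.0, -0.938, 0.347], [-1.0, 0.0, 0.0]]
contact_force: [0.5, 0.5, 0.2]
finger_gap: 0.4
```

Run:
```python
from h import *
import cv2
s=bot.observe();print(s["t"],s["ee_pos"],s["contact_force"])
K,M=cam("wrist",s);np.savez("w5.npz",K=K,M=M)
im=bot.snapshot("wrist");cv2.imwrite("pics/w5.png",cv2.resize(im[:,:,::-1],(768,576),interpolation=cv2.INTER_CUBIC))
```

```text
11.425 [629.4496861  111.05524344 119.47884136] [0.4853473  0.49539167 0.18513226]
```

View pics/w5.png

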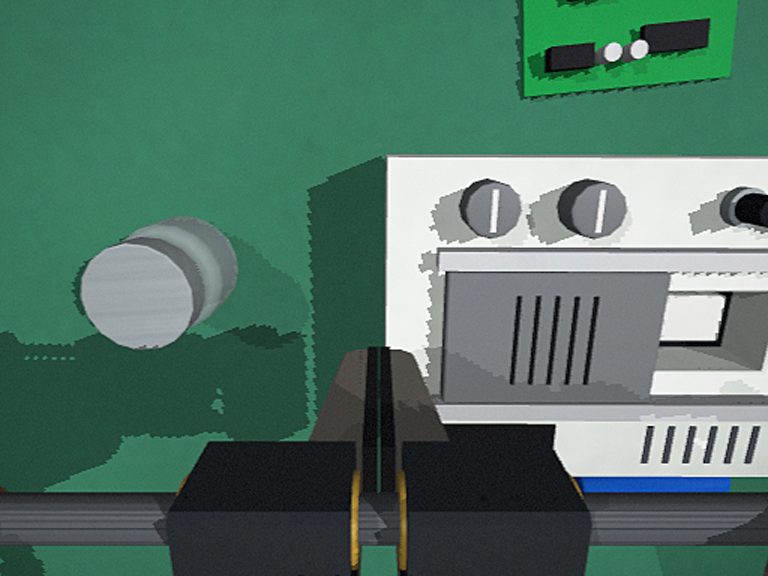

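Run:
```python
from h import *
d=np.load("w5.npz");K,M=d["K"],d["M"]
a=np.radians(-20.35);ex=np.array([np.cos(a),np.sin(a)]);ey=np.array([-ex[1],ex[0]]);c=np.array([593.3,13.3])
for n,x,y,z in (("FL",387,156,60),("b far",446,272,70),("b near",442,401,70),("a far",669,274,70),("railL far",439,250,70),("tip",379,350,97.5)):
    q=ray(K,M,((x+.5)/1.5-.5,(y+.5)/1.5-.5),z)[:2];print(n,"unit",((q-c)@ex).round(1),((q-c)@ey).round(1))
q=np.array([629.4,111.1])-c;print("tcp",q@ex,q@ey)
```

```text
FL unit 76.0 102.4
b far unit 30.7 78.2
b near unit -28.0 77.6
a far unit 29.9 -12.8
railL far unit 39.8 81.4
tip unit 8.1 105.5
tcp -0.16349135814845675 104.24981184911468
```

The jar is at (140,295), clear of the fingers. The shutter's +y end is at unit y≈77 and the tool at 104. Going down and pushing it shut.

arm_command --plan '[[[0, 0, -14], 0], [[0, 0, -12], 0], [[0, 0, -8], 0], [[0, 0, 0], 0], [[0, 0, 0], 0]]'

```text
t: 12.1
ee_pos: [629.8, 111.3, 85.9]
ee_rot: [[0.001, -0.347, -0.938], [-0.0, -0.938, 0.347], [-1.0, -0.0, -0.001]]
contact_force: [0.5, -0.3, -0.1]
finger_gap: 0.5
```

arm_command --plan '[[[-2.1, -5.5, 0], 0], [[-2.1, -5.5, 0], 0], [[-2.1, -5.5, 0], 0], [[-2.1, -5.5, 0], 0], [[-2.1, -5.5, 0], 0], [[-2.1, -5.5, 0], 0], [[-2.1, -5.5, 0], 0], [[-2.1, -5.5, 0], 0], [[-2.1, -5.5, 0], 0], [[-2.1, -5.5, 0], 0], [[-2.1, -5.5, 0], 0], [[-2.1, -5.5, 0], 0]]'

```text
t: 13.6
ee_pos: [604.2, 45.0, 85.6]
ee_rot: [[-0.0, -0.347, -0.938], [0.0, -0.938, 0.347], [-1.0, -0.0, 0.0]]
contact_force: [1.1, 0.9, 0.8]
finger_gap: 0.7
```

arm_command --plan '[[[-0.7, -1.9, 0], 0], [[0, 0, 0], 0], [[0, 0, 0], 0]]'

```text
t: 13.98
ee_pos: [603.0, 43.4, 85.1]
ee_rot: [[-0.002, -0.347, -0.938], [-0.0, -0.938, 0.347], [-1.0, 0.001, 0.001]]
contact_force: [-0.3, 0.6, 0.4]
finger_gap: 0.3
```

arm_command --plan '[[[-0.7, -1.9, 0], 0], [[0, 0, 0], 0], [[0, 0, 0], 0]]'

```text
t: 14.35
ee_pos: [602.8, 41.6, 85.5]
ee_rot: [[-0.0, -0.347, -0.938], [0.0, -0.938, 0.347], [-1.0, 0.0, 0.0]]
contact_force: [0.4, 1.2, -0.6]
finger_gap: 0.3
```

arm_command --plan '[[[-0.5, -1.4, 0], 0], [[0, 0, 0], 0], [[0, 0, 0], 0]]'

```text
t: 14.72
ee_pos: [602.5, 40.0, 85.6]
ee_rot: [[0.0, -0.347, -0.938], [-0.0, -0.938, 0.347], [-1.0, 0.0, -0.0]]
contact_force: [0.4, 1.9, 0.1]
finger_gap: 0.6
```

Run:
```python
from h import *
import cv2
s=bot.observe();print(s["t"],s["ee_pos"],s["contact_force"])
K,M=cam("wrist",s);np.savez("w6.npz",K=K,M=M)
im=bot.snapshot("wrist");cv2.imwrite("pics/w6.png",cv2.resize(im[:,:,::-1],(768,576),interpolation=cv2.INTER_CUBIC))
```

```text
14.725 [602.45667247  40.04383555  85.61928122] [0.39243592 1.94272858 0.10985945]
```

View pics/w6.png

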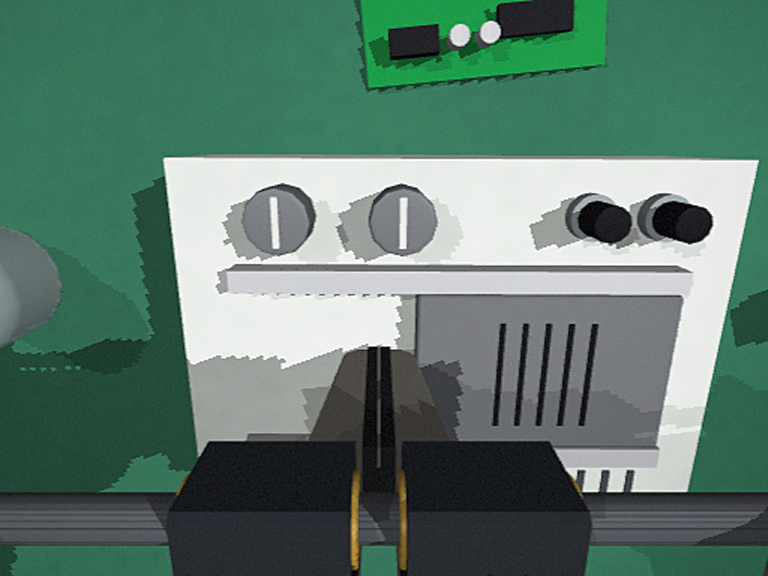

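The shutter's -y end (x≈683, row 296) is nearly level with the rail end (about 690). I'll keep nudging until the force rises.

arm_command --plan '[[[-0.5, -1.4, 0], 0], [[0, 0, 0], 0], [[0, 0, 0], 0]]'

```text
t: 15.15
ee_pos: [602.0, 38.8, 85.7]
ee_rot: [[0.0, -0.347, -0.938], [0.0, -0.938, 0.347], [-1.0, -0.0, -0.0]]
contact_force: [-0.2, 2.7, 0.2]
finger_gap: 0.5
```

arm_command --plan '[[[-0.4, -0.9, 0], 0], [[0, 0, 0], 0], [[0, 0, 0], 0]]'

```text
t: 15.52
ee_pos: [601.9, 38.7, 85.7]
ee_rot: [[0.001, -0.347, -0.938], [0.002, -0.938, 0.347], [-1.0, -0.002, -0.001]]
contact_force: [2.3, 5.3, -0.6]
finger_gap: 0.6
```

The force rose to about 5.8 N with no further travel, so the shutter is at its shut stop. I'll back off, lift and check.

arm_command --plan '[[[1.5, 4, 0], 0], [[2, 5, 0], 0], [[0, 0, 20], 0], [[0, 0, 30], 0], [[0, 0, 40], 0], [[0, 0, 40], 0], [[-30, -30, 20], 0], [[-40, -30, 0], 0], [[-40, -30, 0], 0], [[-40, -30, 0], 0], [[0, 0, 0], 0], [[0, 0, 0], 0]]'

```text
t: 17.02
ee_pos: [455.7, -73.3, 236.9]
ee_rot: [[0.002, -0.348, -0.938], [-0.001, -0.938, 0.348], [-1.0, -0.0, -0.002]]
contact_force: [0.1, 0.8, -0.2]
finger_gap: 0.4
```

Run:
```python
from h import *
import cv2
s=bot.observe();print(s["t"],s["ee_pos"],s["contact_force"])
a=bot.snapshot("top")[130:270,140:330,::-1]
cv2.imwrite("pics/topd.png",cv2.resize(a,None,fx=4,fy=4,interpolation=cv2.INTER_CUBIC))
```

```text
17.025 [455.74560109 -73.29175311 236.90828304] [ 0.1012228   0.7706842  -0.17520998]
```

View pics/topd.png

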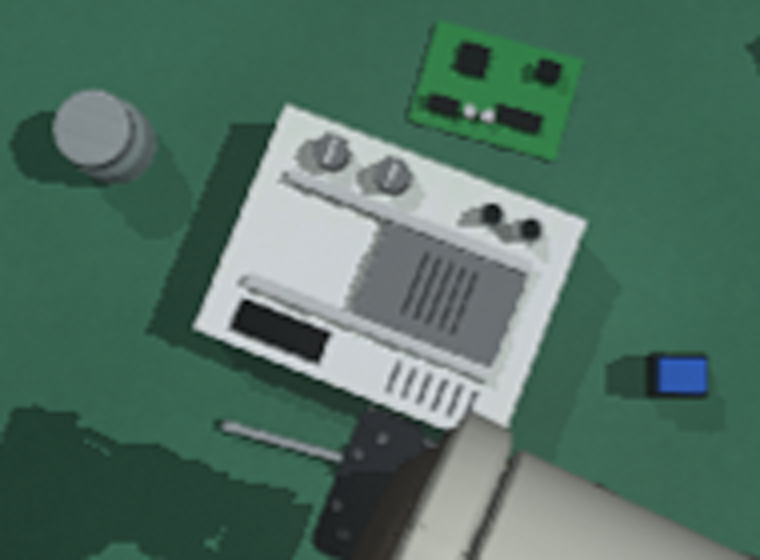

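The unit, jar, board and relay sit at the same pixels as at the start, and the shutter is slightly further shut than it was. I'll check the shut value against the unit's own corners in the w6 picture.

Run:
```python
from h import *
d=np.load("w6.npz");K,M=d["K"],d["M"]
a=np.radians(-20.35);ex=np.array([np.cos(a),np.sin(a)]);ey=np.array([-ex[1],ex[0]]);c=np.array([593.3,13.3])
for n,x,y,z in (("FL",164,157,60),("FR",758,160,60),("railL",228,267,70),("railR",692,269,70),("b",416,296,70),("a",683,296,70)):
    q=ray(K,M,((x+.5)/1.5-.5,(y+.5)/1.5-.5),z)[:2];print(n,((q-c)@ex).round(1),((q-c)@ey).round(1))
```

```text
FL 75.9 101.8
FR 75.0 -97.6
railL 40.4 80.4
railR 39.9 -75.9
b 30.2 16.9
a 30.3 -74.5
```

At that moment the shutter was about 2 mm open, and it then moved about 1.4 mm more to the stop. It is now under 1 mm open, so I'm handing in.

```bash
python3 -c "
from cell import bot
print(bot.close_job(), bot.observe()['t'])"
```

```text
the job is handed in; nothing more can be done
the job is handed in; nothing more can be done
```

I opened the shutter, pressed and released the reset key, and pushed the shutter shut again. The job was handed in at about 17 s of the 48 s; it gives no verdict, so what follows is my own checks.

- **Opening:** I pushed the shutter with closed fingertips to about 63–65 mm of its 66 mm. The wrist picture showed the well fully clear.
- **Reset key:** I held it on its hard stop for over 1.25 s. The fingertip was at z ≈ 36 mm, where the fully pressed key should be, and the force was 14–21 N. I then lifted clear; I took no close-up of the key springing back.
- **Shutting:** I pushed until the force rose to about 5.8 N with no further travel. I estimate the shutter is less than 1 mm open.
- **Final look:** In the last top view the unit, jar, board and relay were at the same pixels as at the start. The arm hid the screwdriver's handle in that view, but its visible shaft had not moved. The robot was clear of everything.

The wrist camera's positions read about 2 mm high along the unit's y compared with the unit's known sizes. I allowed for that by measuring against the unit's own corners and rails.

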